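Raise the filling stand to its first hole and hang the steel funnel over the jar

TASK

The telescopic filling stand was pushed right down for cleaning, with its sprung button inside below the holes and too low for the jar under it. Pull its empty mast up by the black knob until the brass button springs out through the first hole it meets, feeling for it and not wrenching on the button once it has caught; only then move the steel funnel from its rest into the stand's ring and let go, so that it sits fully home and upright with its spout clear above the jar. Set the funnel down rather than dropping it, and leave the jar, the blue funnel and everything else where they are.

Things in the scene. Friction and masses are not known exactly. Their poses are not given: they have to be found in the camera images.
- stand: bolted-down steel base plate of the filling stand, 150 mm (its x) by 210 mm (its y) by 12 mm. Origin on the bench surface under the axis of the column; z up; y points to the ring's side; the face of the column with the holes and the button looks along +x.
- socket (a point): top centre of the grey clamp socket (59 mm square) that holds the square outer tube: steel, 32 mm, 142 mm long, three 12 mm holes 30 mm apart. The tube's clamped height differs by up to 20 mm from start to start and is not measured: the first (lowest) hole lies anywhere from 82 to 102 mm above the bench. Socket top 48 mm above the bench; the mast stands out of the tube's top.
- mast: inner tube, 25 mm square, about 0.35 kg; slides up and down in the outer tube, cannot turn. Origin at the centre of its ring's top face (steel ring, 58 mm outside, 44 inside, 10 thick); y points from column to ring; column axis at y = -92 mm, button 136 mm below the origin. At the start the button is 26 to 46 mm below the first hole; in a hole it has +-1.5 mm play and stops the mast both ways.
- ring_neck (a point): on the mast, where its flat arm meets the ring, 30 mm from the ring's centre. Behaviour of the mast: a friction bush holds it empty wherever it is left; sliding it up takes 8 to 11 N in all; with the steel funnel in the ring it sinks unless the button is out. Above about 50 mm/s the button can skip a hole. More than 20 N of the button against a hole's edge bends it.
- knob (a point): centre of the black ribbed pull knob on top of the mast: upright cylinder 29 mm in diameter, 34 mm high, on the column's axis; this point lies 17 mm below its top and 44 mm above the ring's top face (it moves with the mast). Its underside sits on the 25 mm tube.
- button: brass sprung button, 9 mm, in the +x face of the inner tube; origin at the middle of its outer end, x outward. Pressed in behind the wall of the outer tube its end is 13 mm from the column's axis; sprung out through a hole it is 19 mm out (3 mm proud of the tube). The spring pushes with about 4 to 5 N.
- funnel: polished steel funnel, 0.45 kg, 100 mm high: upright collar, 60 mm in diameter, 38 mm high, at the top; then a 21 mm high cone and a spout 18 mm in diameter, 41 mm long. Origin on its axis half-way up; z up. It stands in a white rest: ring 68 mm outside, 44 inside, top face 70 mm above the bench. Seated in a 44 mm ring its origin is about 4 mm below the ring's top face.
- funnel_spout (a point): lower end of the steel funnel's spout, on its axis, 50 mm below its centre
- blue_funnel: blue plastic funnel of the same shape in another rest of the same kind, not needed; origin half-way up
- jar: clear plastic jar, 70 mm in diameter, 146 mm high, part full of capsules, on the base plate under the ring; origin at its foot
- jar_rim (a point): centre of the jar's open mouth, 146 mm above its foot; the mouth is 60 mm inside
- pump: white pump bottle, 68 mm by 175 mm high, not needed; origin at its foot
- amber: amber jar with a white cap, 54 mm by 95 mm, not needed; origin at its foot

How it is judged:
On the way:
1. the empty mast is raised and the button stands out through the first hole, the steel funnel not yet brought to the ring (x of button in the frame of stand above 0.0172 m and z of button in the frame of stand between 0.076 and 0.108 m and horizontal distance between funnel and mast above 0.06 m), for 0.2 s.
At the end, for the whole second after the job is handed in: Button out through the first hole (end over 17 mm from column axis, 76-108 mm above bench); steel funnel released, at rest in the ring within 4 mm of its axis, middle -8 to +2 mm from ring top, tilt under 0.1 rad; spout 1 mm or more above the upright jar, within 16 mm of its centre (x of button in the frame of stand above 0.0172 m and z of button in the frame of stand between 0.076 and 0.108 m and horizontal distance between funnel and mast below 0.004 m and z of funnel in the frame of mast between -0.008 and 0.002 m and angle between funnel's own z axis and vertical below 0.1 rad and z of funnel_spout in the frame of jar_rim above 0.001 m and horizontal distance between funnel_spout and jar_rim below 0.016 m and linear speed of funnel below 0.02 m/s and angle between jar's own z axis and vertical below 0.05 rad); the robot touches nothing.
It fails at once if the button is wrenched against the hole's edge with more than 20 N (contact force between button and anything else above 20 N).
It fails at once if the steel funnel is dropped or forced into the ring with more than 20 N (contact force between funnel and mast above 20 N).
It fails at once if the jar is moved by more than 12 mm or tipped (distance of jar from where it was at the start of the episode above 0.012 m or angle between jar's own z axis and vertical above 0.2 rad).
It fails at once if the blue funnel is moved by more than 12 mm (distance of blue_funnel from where it was at the start of the episode above 0.012 m).
It fails at once if the pump bottle or amber jar is moved by more than 25 mm (distance of any of pump, amber from where it was at the start of the episode above 0.025 m).
It also fails if it takes over 72 s, if anything falls off the work surface, if the arm or the gripper's body presses on something with over 40 N, if the wrist force passes 120 N, or if a joint passes its speed limit or range.

ROBOT

A 6-joint arm with a two-finger parallel gripper is mounted at the origin on the work surface. World frame = base frame: x ahead of the robot, y to its left, z up, the work surface at z = 0. Lengths are in m, angles in rad, forces in N, time in s.
With the tool pointing down it reaches from about 0.3 to 0.775 m from the base axis. Payload 14.6 kg.
Tool frame: the origin (TCP) lies at the very end of the fingers, on their centre line; the grasp point (between the pads) lies 19 mm behind it; z points along the fingers, x is the direction in which the jaws open and shut, and the axes are right-handed (so a half turn about z gives the same grasp; the last joint's range is limited). The gripper opens to 94 mm and grips with 3 to 60 N. Pads are 16 mm wide; open, the fingers measure 119 mm over their backs; the gripper's body (75 mm by 177 mm) begins 78 mm behind the grasp point.
Start: joints at [-1.225, 0.3, 1.521, -0, 1.321, -0.067], TCP at [0.221, -0.504, 0.205] pointing down, gripper open.
Joint ranges: [-3.03, 3.03], [-0.79, 2.21], [0.23, 2.52], [-1.04, 4.18], [0, 3.07], [-2.55, 2.55]. Speed limits (rad/s): [2.22, 2.22, 2.57, 3.14, 3.14, 3.14].

INTERFACE

Orientations are given as a rotation vector (axis times angle).
In Python, from bench import manip gives the robot as it stands.
- The arm moves only by the tool jog_arm, never from a script. Its arguments are lists of equal length, an entry for each row: "delta_pos": the shift along the tool's x, y, z in m, a list of three; "dr": the turn, a rotation vector about the tool's x, y, z in degrees, a list of three. In form: {"delta_pos": [[dx, dy, dz], ...], "dr": [[rx, ry, rz], ...]}. A call has 1 to 12 rows; each row is the pose to reach, as a shift and turn from the pose commanded when the call began, along the tool's axes at that moment; what a row does not reach only later rows make up. A row lasts 1/12 s, in which the tool goes at most 41.7 mm and 7.16 degrees, less where a joint would pass 70% of its speed; a pose out of reach is approached as far as the arm can. A call with a gripper value outside its range is refused whole. "claw" is the finger opening in m, from 0 to 0.094, set as the call begins (left out, the last holds). The fingers move at their own pace and stop on an object; the grip force is fixed at half the most. Time passes only in rows, so rows that repeat a pose let the fingers close. It gives the time, the measured TCP pose, the force and the opening at its end, in the units of the state.
- manip.sense(): the state, without advancing time (a new reading comes with each control period).
- manip.capture(name): name is "scene" or "top"; returns a dict with "img" (480x640x3 uint8, red, green, blue), "fx", "fy", "cx", "cy" (pixels), "D" ([k1, k2, p1, p2, k3] as OpenCV has them; the pictures are not rectified), "eye" and "rotation" of the camera in the world. Camera axes: x right, y up, looking along -z (the intrinsics and any distortion apply to the point x, -y, -z); pixel columns grow to the right and rows downward; lengths in m; the calibration is good to about 2 mm. A picture is of the moment at which its call begins. There is no depth.
- manip.hand_in(): hands the job in, once; it reports no verdict.
The state is a dict: "time_s": time; "qpos": joint angles; "joint_vel": joint speeds; "effort": joint torques, N m; "eef_pos": TCP position; "orientation": TCP orientation; "ft_force": force on the tool from outside, world axes, zero at the start; "moment": the same for the moment, N m; "grip_width": finger opening in m.
Only numpy, scipy, OpenCV 4.12 (cv2) and the standard library are available. Lean on these libraries where they do the work, as an engineer would, in place of code of your own. Each camera call takes 0.05 s, during which the arm holds its last target.

## Working session

There is one attempt and no reset: what is moved stays moved. The work goes in short steps, Python scripts to look and compute and a tool call to move; the robot and the scene stay as the last step left them, time stands still between calls to the robot, and variables do not carry over. Pictures are saved under pics/ and viewed, and the job is handed in when it is done.

Besides the shell and the picture viewer there is one more tool, called after "Emit:" as name(argument=value, ...) on one line, values as JSON. jog_arm: Moves the arm, as the interface text tells. Its arguments: {"type":"object","properties":{"delta_pos":{"type":"array"},"dr":{"type":"array"},"claw":{"type":"number"}},"required":["delta_pos","dr"]}

```bash
mkdir -p pics
cat > h.py <<'E'
import numpy as np, cv2
from bench import manip
from scipy.spatial.transform import Rotation as R
def cap(n,f=None):
    c=manip.capture(n)
    if f: cv2.imwrite(f,c['img'][:,:,::-1])
    return c
def rot(c):
    r=np.array(c['rotation'],float)
    return r if r.shape==(3,3) else R.from_rotvec(r).as_matrix()
def K(c): return np.array([[c['fx'],0,c['cx']],[0,c['fy'],c['cy']],[0,0,1.]])
def ray(c,px):
    u=cv2.undistortPoints(np.array([[px]],float),K(c),np.array(c['D'],float))[0,0]
    d=rot(c)@np.array([u[0],-u[1],-1]); return np.array(c['eye'],float),d/np.linalg.norm(d)
def onz(c,px,z):
    e,d=ray(c,px); return e+d*(z-e[2])/d[2]
def proj(c,p):
    q=rot(c).T@(np.array(p,float)-np.array(c['eye'])); q=q*[1,-1,-1]
    return cv2.projectPoints(q.reshape(1,1,3),np.zeros(3),np.zeros(3),K(c),np.array(c['D'],float))[0].ravel()
def tri(ps):
    A=np.zeros((3,3));b=np.zeros(3)
    for c,px in ps:
        e,d=ray(c,px);M=np.eye(3)-np.outer(d,d);A+=M;b+=M@e
    return np.linalg.solve(A,b)
E
python3 - <<'E'
from h import *
for n in('scene','top'):
    c=cap(n,f'pics/{n}0.png'); print({k:v for k,v in c.items() if k!='img'})
print(manip.sense())
E
```

```text
{'fx': 542.6860503167483, 'fy': 542.6860503167483, 'cx': 320.4284552667945, 'cy': 244.69744639028139, 'D': array([-0.09364861,  0.        ,  0.        ,  0.        ,  0.        ]), 'eye': array([ 1.10982258, -0.66340514,  0.78670478]), 'rotation': array([0.89936021, 0.3054963 , 0.63948945])}
{'fx': 533.3372287412379, 'fy': 533.3372287412379, 'cx': 323.94423846724436, 'cy': 228.12661169719522, 'D': array([-0.1354507,  0.       ,  0.       ,  0.       ,  0.       ]), 'eye': array([0.43146969, 0.02027067, 1.31010895]), 'rotation': array([ 0.06872023, -0.09460176, -1.59340789])}
{'time_s': 0.1, 'qpos': array([-1.22460143e+00,  3.00405361e-01,  1.52151270e+00,  1.51546296e-05,
        1.32070614e+00, -6.65814192e-02]), 'joint_vel': array([-1.84570266e-05, -1.01718202e-03, -2.29105687e-03, -6.45387055e-04,
        1.23274508e-03, -1.39928038e-03]), 'effort': array([ 2.03560347e-03, -5.32640505e+01, -3.53279185e+01,  7.09517626e-02,
        2.35345087e-02, -7.83254950e-05]), 'eef_pos': array([ 0.22056519, -0.50358002,  0.20495132]), 'orientation': array([-2.62899532e+00,  1.71872437e+00,  1.28010224e-03]), 'ft_force': array([ 0.94349542, -0.07976461,  0.60362983]), 'moment': array([-0.01605422,  0.01911215,  0.04464091]), 'grip_width': 0.09397581704406996}
```

View pics/scene0.png

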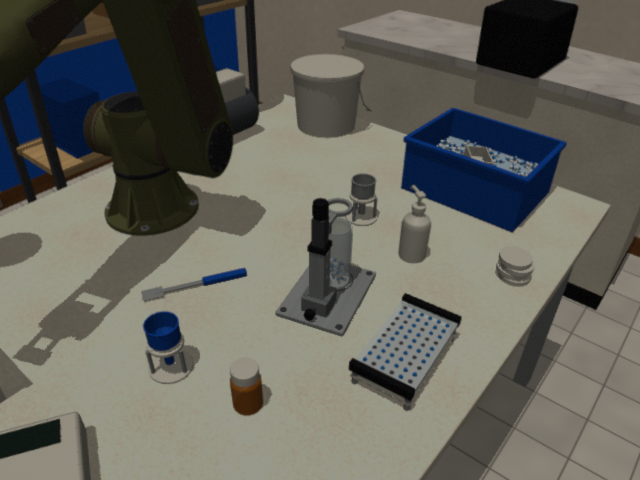

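View pics/top0.png

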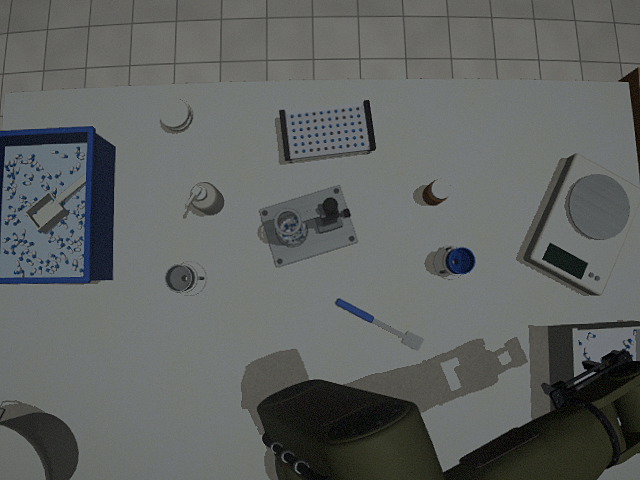

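Run:
```python
import cv2
s=cv2.imread('pics/scene0.png');t=cv2.imread('pics/top0.png')
a=cv2.resize(s[165:345,265:445],(560,560),interpolation=cv2.INTER_CUBIC)
cv2.imwrite('pics/a.png',a)
b=cv2.resize(t[170:310,150:370],(792,504),interpolation=cv2.INTER_CUBIC)
cv2.imwrite('pics/b.png',cv2.convertScaleAbs(b,alpha=1.4))
```

```text
(no output)
```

View pics/a.png

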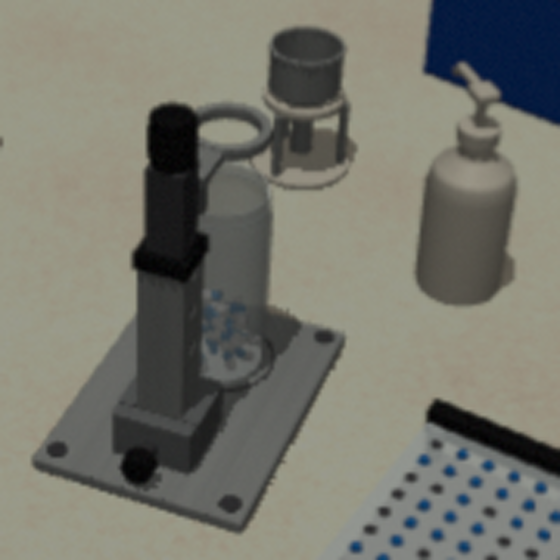

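View pics/b.png

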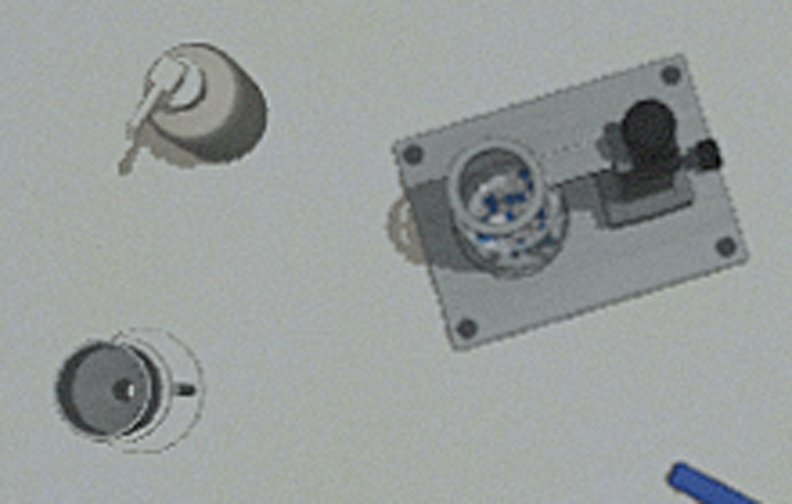

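Run:
```python
from h import *
s=cap('scene');t=cap('top')
S=lambda x,y:(265+x/3.111,165+y/3.111)
T=lambda x,y:(150+x/3.6,170+y/3.6)
cs=np.array([onz(t,T(*p),.012) for p in [(393,145),(683,57),(747,260),(458,350)]])
print(cs); print([np.linalg.norm(cs[i]-cs[i-1]) for i in range(4)],cs.mean(0))
cs2=np.array([onz(s,S(*p),.012) for p in [(345,338),(241,528),(36,462)]]);print(cs2)
y=(cs[0]-cs[1]+cs[3]-cs[2])[:2];print('yaw of y',np.degrees(np.arctan2(y[1],y[0])))
print('knobtop',tri([(t,T(648,124)),(s,S(173,113))]))
print('ring',tri([(t,T(498,186)),(s,S(231,128))]))
print('funnel top z.12?',onz(t,T(105,389),.134), tri([(t,T(107,389)),(s,S(307,48))]))
print('rest base',onz(t,T(155,390),0.0))
print('rest ring',onz(s,S(307,95),0.07))
print('blue',onz(t,(460,262),.12),'pump',onz(s,(414,250),0))
```

```text
[[ 0.61402902  0.15525356  0.012     ]
 [ 0.67036914 -0.04437332  0.012     ]
 [ 0.52967392 -0.08390986  0.012     ]
 [ 0.47340415  0.1131394   0.012     ]]
[np.float64(0.1467956189559056), np.float64(0.2074249255437392), np.float64(0.14614473076964038), np.float64(0.20492608019364622)] [0.57186906 0.03502744 0.012     ]
[[ 0.62305846  0.14863166  0.012     ]
 [ 0.67970928 -0.04927654  0.012     ]
 [ 0.54010222 -0.08851076  0.012     ]]
yaw of y 105.84838054189846
knobtop [ 0.58750046 -0.01100624  0.2640184 ]
ring [0.5636975  0.07628019 0.20125014]
funnel top z.12? [0.45006046 0.32236874 0.134     ] [0.45170291 0.32868109 0.10873726]
rest base [0.45086903 0.32208784 0.        ]
rest ring [0.45973374 0.32428325 0.07      ]
blue [ 0.47090198 -0.30624352  0.12      ] pump [0.63545448 0.29486369 0.        ]
```

```bash
cat >> h.py <<'E'
def plan(p,yaw=None):
    s=manip.sense(); M=R.from_rotvec(s['orientation']); 
    x=M.as_matrix()[:,0]; y0=np.degrees(np.arctan2(x[1],x[0]))
    d=M.as_matrix().T@(np.array(p)-s['eef_pos'])
    print('at',s['eef_pos'].round(4),'yaw',y0.round(1),'tilt',M.as_matrix()[:,2].round(3))
    if yaw is None: yaw=y0
    T=R.from_euler('z',yaw,degrees=True).as_matrix()@np.diag([1,-1,-1])
    print('d',d.round(4),'dr',np.degrees((M.inv()*R.from_matrix(T)).as_rotvec()).round(1), 'len',np.linalg.norm(d).round(3))
E
python3 - <<'E'
from h import *
s=cap('scene');t=cap('top')
print('base in scene',proj(s,(0,0,0)),'tcp in top',proj(t,manip.sense()['eef_pos']))
plan((0.5875,-0.011,0.36),15.5)
plan((0.45,-0.25,0.36),15.5)
plan((0.5875,-0.011,0.36),-164.5)
E
```

```text
base in scene [151.60076011 208.097539  ] tcp in top [565.09219379 374.96610066]
at [ 0.2206 -0.5037  0.2053] yaw -66.3 tilt [-0.  0. -1.]
d [-0.3042 -0.5337 -0.1546] dr [ -0.    0.  -81.8] len 0.633
at [ 0.2206 -0.5037  0.2053] yaw -66.3 tilt [-0.  0. -1.]
d [-0.1404 -0.3119 -0.1547] dr [ -0.    0.  -81.8] len 0.375
at [ 0.2206 -0.5037  0.2053] yaw -66.3 tilt [-0.  0. -1.]
d [-0.3042 -0.5337 -0.1546] dr [ 0.   0.  98.2] len 0.633
```

Emit:
jog_arm(delta_pos=[[-0.02,-0.03,-0.03],[-0.04,-0.06,-0.06],[-0.06,-0.1,-0.09],[-0.08,-0.13,-0.12],[-0.1,-0.17,-0.14],[-0.12,-0.21,-0.155],[-0.14,-0.25,-0.155],[-0.16,-0.28,-0.155],[-0.18,-0.315,-0.155],[-0.2,-0.35,-0.155],[-0.22,-0.385,-0.155],[-0.24,-0.42,-0.155]], dr=[[0,0,-6.5],[0,0,-13],[0,0,-19.5],[0,0,-26],[0,0,-32.5],[0,0,-39],[0,0,-45.5],[0,0,-52],[0,0,-58.5],[0,0,-65],[0,0,-71.5],[0,0,-78]], claw=0.07)

```text
time_s: 1.3
eef_pos: [0.4924, -0.137, 0.3606]
orientation: [3.124, 0.328, 0.001]
ft_force: [0.2, -0.4, 0.5]
grip_width: 0.07
```

Run:
```python
from h import *
s=cap('scene','pics/s1.png');t=cap('top','pics/t1.png')
e=manip.sense()['eef_pos'];print(e,proj(s,e),proj(t,e))
plan((0.5875,-0.011,0.36),15.5)
```

```text
[ 0.49369099 -0.13485852  0.35980511] [229.92102914 163.04224338] [401.46426441 246.51716021]
at [ 0.4937 -0.1349  0.3598] yaw 12.2 tilt [-0.     0.001 -1.   ]
d [ 1.179e-01 -1.012e-01 -1.000e-04] dr [-0.1  0.  -3.3] len 0.155
```

View pics/s1.png

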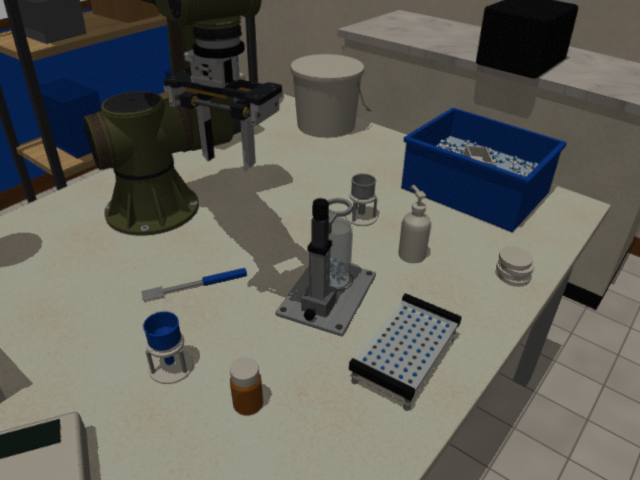

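View pics/t1.png

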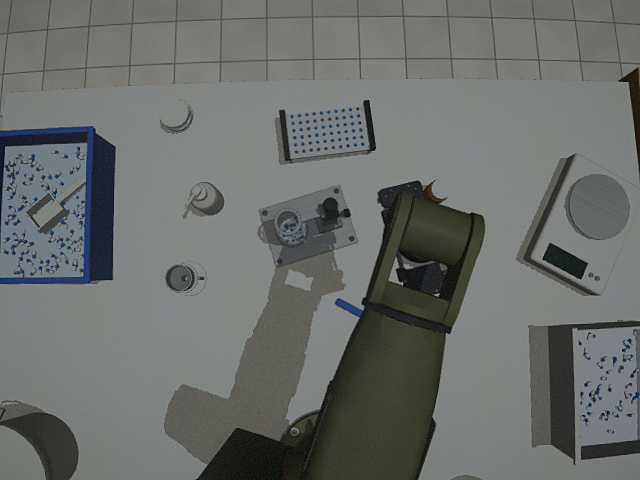

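Emit:
jog_arm(delta_pos=[[0.04,-0.03,0],[0.08,-0.06,0],[0.108,-0.09,0.01],[0.118,-0.101,0.03],[0.118,-0.101,0.05],[0.118,-0.101,0.065],[0.118,-0.101,0.065]], dr=[[0,0,-3.3],[0,0,-3.3],[0,0,-3.3],[0,0,-3.3],[0,0,-3.3],[0,0,-3.3],[0,0,-3.3]])

```text
time_s: 1.98
eef_pos: [0.5859, -0.0163, 0.2918]
orientation: [-3.114, -0.408, 0.008]
ft_force: [-0.2, 0.1, -0.8]
grip_width: 0.0699
```

Run:
```python
from h import *
s=cap('scene','pics/s2.png');t=cap('top','pics/t2.png')
st=manip.sense();e=st['eef_pos'];print(e,proj(s,e),proj(t,e),st['orientation'])
M=R.from_rotvec(st['orientation']).as_matrix()
for x in(-.035,.035):
  for y in(-.008,.008): print(x,y,(proj(s,e+M@[x,y,0])-[270,110])*5)
i=s['img'][110:230,270:400,::-1];cv2.imwrite('pics/s2z.png',cv2.convertScaleAbs(cv2.resize(i,None,fx=5,fy=5,interpolation=cv2.INTER_CUBIC),alpha=1.5))
i=t['img'][130:290,250:430,::-1];cv2.imwrite('pics/t2z.png',cv2.convertScaleAbs(cv2.resize(i,None,fx=3.6,fy=3.6,interpolation=cv2.INTER_CUBIC),alpha=1.5))
```

```text
[ 0.58665828 -0.016836    0.29582692] [318.03173467 187.27486498] [333.2285929 202.0994636] [ 3.11506904e+00  4.07089142e-01 -2.52334385e-04]
-0.035 -0.008 [161.07137856 354.74060632]
-0.035 0.008 [141.4896065  375.00239646]
0.035 -0.008 [339.96812696 397.95090811]
0.035 0.008 [322.16839954 419.23227682]
```

View pics/s2z.png

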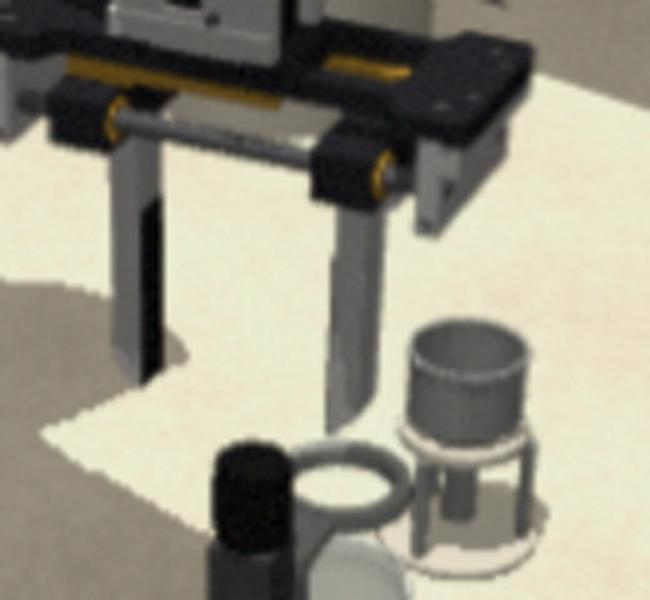

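View pics/t2z.png

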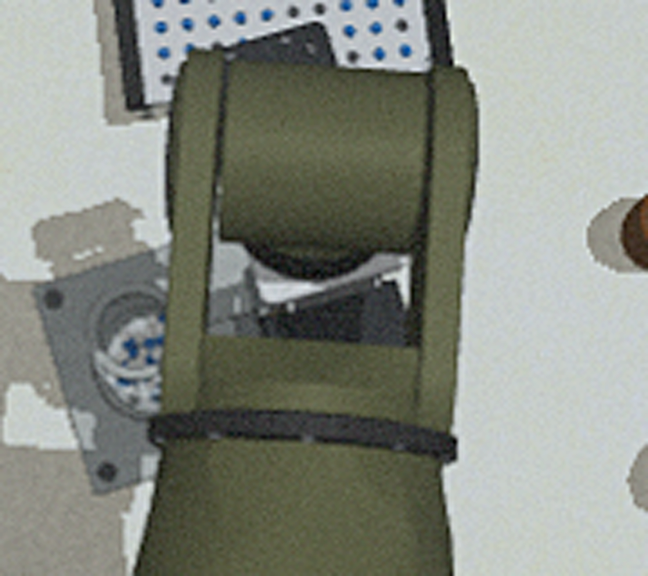

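Run:
```python
from h import *
st0=manip.sense()
s=cap('scene','pics/s2.png')
st=manip.sense();e=st['eef_pos'];print(st0['eef_pos'],e,st['joint_vel'])
M=R.from_rotvec(st['orientation']).as_matrix()
for x in(-.035,.035):
  for y in(-.008,.008): print(x,y,(proj(s,e+M@[x,y,0])-[290,160])*8)
i=s['img'][160:235,290:370,::-1];cv2.imwrite('pics/s2z.png',cv2.convertScaleAbs(cv2.resize(i,None,fx=8,fy=8,interpolation=cv2.INTER_CUBIC),alpha=1.5))
```

```text
[ 0.58665828 -0.016836    0.29582692] [ 0.58688744 -0.01690735  0.29665872] [-0.00044583 -0.01008277 -0.00870035  0.00067185 -0.00087696 -0.00203741]
-0.035 -0.008 [ 98.26882706 165.0443597 ]
-0.035 0.008 [ 66.91990483 197.41789325]
0.035 -0.008 [384.70632175 233.74863026]
0.035 0.008 [356.21235773 267.75051014]
```

View pics/s2z.png

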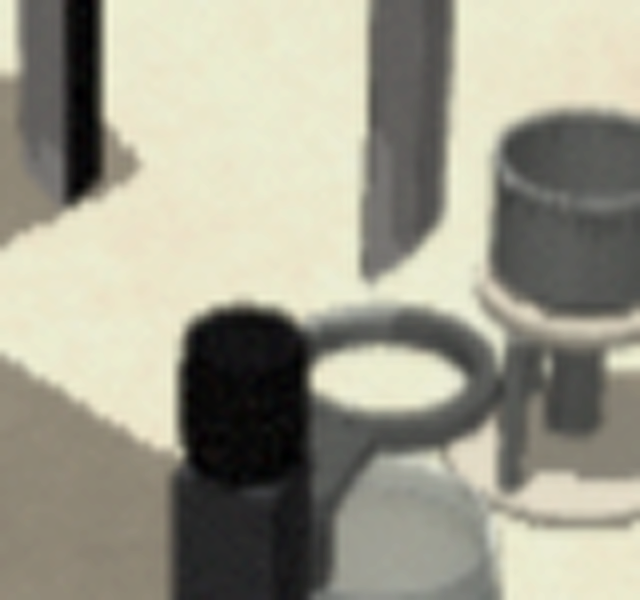

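Run:
```python
from h import *
s=cap('scene');t=cap('top')
C=np.array([-.8,-1.5])
S=lambda x,y:np.array((265+x/3.111,165+y/3.111))+C
T=lambda x,y:(150+x/3.6,170+y/3.6)
print(np.array([onz(t,T(*p),.012)-onz(s,S(*q),.012) for p,q in zip([(393,145),(683,57),(747,260)],[(345,338),(241,528),(36,462)])]))
k=(320.75-.8,201.9-1.5)
for tp in [T(648,124)]:
  p=tri([(t,tp),(s,k)]);print('knobtop',p,proj(t,p)-tp,proj(s,p)-k)
  for z in(.255,.26,.265): print(onz(t,tp,z),onz(s,k,z))
# knob bottom edge silhouettes (8x): left 180,460 ; right 305,470
print('ring',tri([(t,T(498,186)),(s,S(231,128))]))
print('ring s',tri([(t,T(498,186)),(s,(290+399/8-.8,160+375/8-1.5))]))
```

```text
[[-4.63873054e-03  3.41145630e-03  0.00000000e+00]
 [-5.65835979e-03  2.67701862e-03  0.00000000e+00]
 [-6.16587827e-03  2.41290841e-03  1.11022302e-16]]
knobtop [ 0.58682773 -0.01129318  0.26590215] [-0.06289679 -0.06740425] [-0.10037293  0.00903785]
[ 0.58831076 -0.01174491  0.255     ] [0.57600083 0.00250265 0.255     ]
[ 0.58756751 -0.01159319  0.26      ] [ 0.58102074 -0.00375936  0.26      ]
[ 0.58682427 -0.01144148  0.265     ] [ 0.58604064 -0.01002136  0.265     ]
ring [0.56278663 0.07568774 0.20479006]
ring s [0.56341098 0.07612812 0.20304072]
```

Run:
```python
from h import *
plan((.589,-.0135,.233),15.5)
```

```text
at [ 0.587  -0.0168  0.2969] yaw 14.9 tilt [ 0.002 -0.    -1.   ]
d [ 0.0026 -0.0027  0.0639] dr [ 0.  -0.1 -0.6] len 0.064
```

Emit:
jog_arm(delta_pos=[[0.003,-0.003,0.015],[0.003,-0.003,0.03],[0.003,-0.003,0.045],[0.003,-0.003,0.058],[0.003,-0.003,0.064],[0.003,-0.003,0.064],[0.003,-0.003,0.064]], dr=[[0,0,-0.6],[0,0,-0.6],[0,0,-0.6],[0,0,-0.6],[0,0,-0.6],[0,0,-0.6],[0,0,-0.6]], claw=0.05)

```text
time_s: 2.82
eef_pos: [0.5891, -0.0128, 0.2323]
orientation: [3.113, 0.425, 0.002]
ft_force: [0.9, -0.1, 1.7]
grip_width: 0.0499
```

Run:
```python
from h import *
manip.capture('scene')
s=cap('scene','pics/s3.png')
st=manip.sense();e=st['eef_pos'];print(e,st['ft_force'],st['grip_width'])
M=R.from_rotvec(st['orientation']).as_matrix()
w=st['grip_width']/2
for x in(-w,w):
  for y in(-.008,.008): print(x,y,(proj(s,e+M@[x,y,0])+[.8,1.5]-[290,160])*8)
i=s['img'][160:235,290:370,::-1];cv2.imwrite('pics/s3z.png',cv2.convertScaleAbs(cv2.resize(i,None,fx=8,fy=8,interpolation=cv2.INTER_CUBIC),alpha=2))
```

```text
[ 0.58927282 -0.01271693  0.23260413] [0.13954498 0.14774747 0.12580809] 0.05027954247856207
-0.025139771239281034 -0.008 [162.62953368 422.26205798]
-0.025139771239281034 0.008 [133.79878022 456.60472835]
0.025139771239281034 -0.008 [361.67310194 472.32615439]
0.025139771239281034 0.008 [334.78055287 507.82095737]
```

View pics/s3z.png

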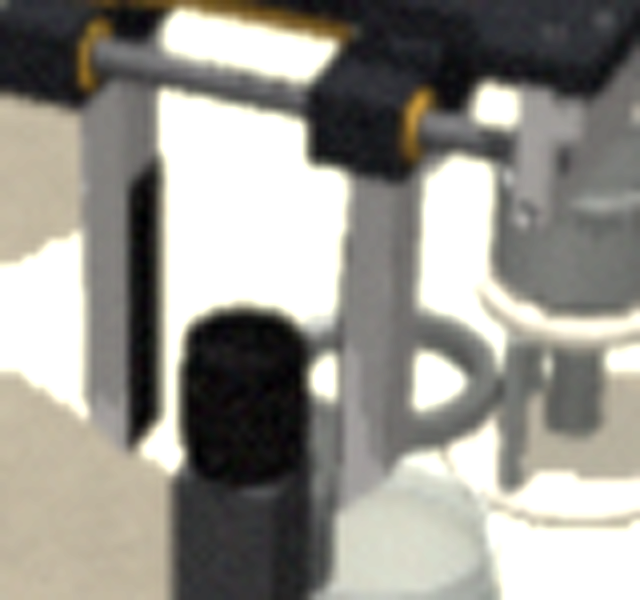

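Emit:
jog_arm(delta_pos=[[0,0,0.003],[0,0,0.003],[0,0,0.003],[0,0,0.003]], dr=[[0,0,0],[0,0,0],[0,0,0],[0,0,0]], claw=0.033)

```text
time_s: 3.25
eef_pos: [0.5889, -0.0126, 0.2285]
orientation: [3.113, 0.425, 0.0]
ft_force: [-0.3, 0.2, -0.8]
grip_width: 0.0333
```

Run:
```python
from h import *
st=manip.sense();print(st['eef_pos'],R.from_rotvec(st['orientation']).as_matrix().T@st['ft_force'],st['grip_width'])
```

```text
[ 0.58893524 -0.01258466  0.22848478] [-0.25803755 -0.2318831   0.77130828] 0.033323660314509576
```

No side contact at 33 mm, so it is centred to within 2 mm. Now I close the fingers.

Emit:
jog_arm(delta_pos=[[0,0,0],[0,0,0],[0,0,0],[0,0,0],[0,0,0]], dr=[[0,0,0],[0,0,0],[0,0,0],[0,0,0],[0,0,0]], claw=0.015)

```text
time_s: 3.67
eef_pos: [0.5881, -0.0128, 0.2283]
orientation: [3.113, 0.425, -0.004]
ft_force: [-6.9, -1.9, 2.0]
grip_width: 0.0283
```

Run:
```python
from h import *
st=manip.sense();print(st['eef_pos'],R.from_rotvec(st['orientation']).as_matrix().T@st['ft_force'],st['grip_width'])
```

```text
[ 0.58810768 -0.01280572  0.22825448] [-7.13932481  0.02226464 -1.95764439] 0.028291679046144054
```

Emit:
jog_arm(delta_pos=[[-0.001,0,-0.001],[-0.001,0,-0.002],[-0.001,0,-0.003],[-0.001,0,-0.0045],[-0.001,0,-0.006],[-0.001,0,-0.0075],[-0.001,0,-0.009],[-0.001,0,-0.0105],[-0.001,0,-0.012],[-0.001,0,-0.0135],[-0.001,0,-0.015],[-0.001,0,-0.0165]], dr=[[0,0,0],[0,0,0],[0,0,0],[0,0,0],[0,0,0],[0,0,0],[0,0,0],[0,0,0],[0,0,0],[0,0,0],[0,0,0],[0,0,0]])

```text
time_s: 4.67
eef_pos: [0.588, -0.0128, 0.2435]
orientation: [-3.112, -0.425, 0.002]
ft_force: [5.6, -0.0, -10.8]
grip_width: 0.0283
```

Run:
```python
from h import *
manip.capture('scene')
s=cap('scene')
st=manip.sense();print(st['eef_pos'],st['ft_force'],st['grip_width'])
i=s['img'][170:250,290:370,::-1];cv2.imwrite('pics/s4z.png',cv2.convertScaleAbs(cv2.resize(i,None,fx=7,fy=7,interpolation=cv2.INTER_CUBIC),alpha=2))
```

```text
[ 0.58805088 -0.01280318  0.24381605] [ 6.1526378   0.13363197 -8.54695133] 0.028562418419033682
```

View pics/s4z.png

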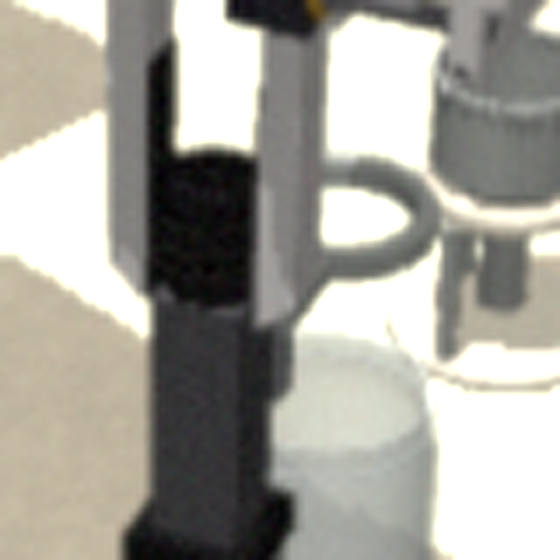

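Emit:
jog_arm(delta_pos=[[0.0005,0,-0.001],[0.0005,0,-0.002],[0.0005,0,-0.003],[0.0005,0,-0.004],[0.0005,0,-0.005],[0.0005,0,-0.006],[0.0005,0,-0.007]], dr=[[0,0,0],[0,0,0],[0,0,0],[0,0,0],[0,0,0],[0,0,0],[0,0,0]])

```text
time_s: 5.35
eef_pos: [0.5881, -0.0128, 0.2518]
orientation: [-3.113, -0.425, 0.002]
ft_force: [-2.6, -2.4, -10.5]
grip_width: 0.0285
```

Emit:
jog_arm(delta_pos=[[0,0,-0.0007],[0,0,-0.0014]], dr=[[0,0,0],[0,0,0]])

```text
time_s: 5.52
eef_pos: [0.5882, -0.0128, 0.2535]
orientation: [3.113, 0.425, -0.001]
ft_force: [-5.2, -3.0, -7.5]
grip_width: 0.0286
```

Emit:
jog_arm(delta_pos=[[0,0,-0.0007],[0,0,-0.0014]], dr=[[0,0,0],[0,0,0]])

```text
time_s: 5.68
eef_pos: [0.5882, -0.0128, 0.2549]
orientation: [3.113, 0.425, -0.001]
ft_force: [-5.0, -1.4, -8.4]
grip_width: 0.0285
```

Emit:
jog_arm(delta_pos=[[0,0,-0.0006],[0,0,-0.0012]], dr=[[0,0,0],[0,0,0]])

```text
time_s: 5.85
eef_pos: [0.5881, -0.0128, 0.2561]
orientation: [3.113, 0.425, -0.001]
ft_force: [-5.6, -2.1, -13.3]
grip_width: 0.0285
```

Emit:
jog_arm(delta_pos=[[0,0,0]], dr=[[0,0,0]])

```text
time_s: 5.93
eef_pos: [0.5881, -0.0128, 0.2561]
orientation: [3.113, 0.425, -0.001]
ft_force: [-5.5, -2.5, -8.0]
grip_width: 0.0284
```

Run:
```python
from h import *
manip.capture('scene')
s=cap('scene')
st=manip.sense();print(st['eef_pos'],st['ft_force'],st['grip_width'])
i=s['img'][220:320,290:370,::-1];cv2.imwrite('pics/s5z.png',cv2.convertScaleAbs(cv2.resize(i,None,fx=6,fy=6,interpolation=cv2.INTER_CUBIC),alpha=2))
```

```text
[ 0.58815798 -0.0128007   0.25612056] [-5.07276171 -2.32089203 -8.35698139] 0.02871699489133483
```

View pics/s5z.png

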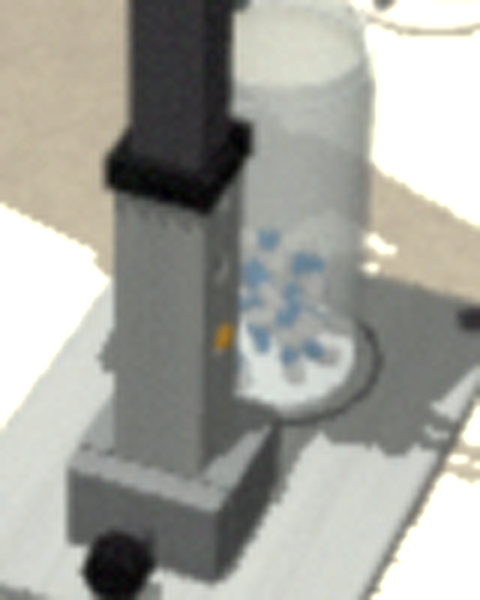

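Emit:
jog_arm(delta_pos=[[0,0,-0.0004],[0,0,-0.0008]], dr=[[0,0,0],[0,0,0]])

```text
time_s: 6.2
eef_pos: [0.5881, -0.0128, 0.2562]
orientation: [-3.113, -0.425, 0.002]
ft_force: [-3.0, -2.7, -16.4]
grip_width: 0.0282
```

Run:
```python
from h import *
s=cap('scene')
p=onz(s,(290+223/6-.8,220+336/6-1.5),.1)
# intersect ray w/ plane stand x=.018
e,d=ray(s,(290+223/6-.8,220+336/6-1.5))
n=np.array([np.cos(np.radians(15.5)),np.sin(np.radians(15.5)),0]);o=np.array([.588,-.0128,0])+n*.018
print(e+d*(n@(o-e))/(n@d))
print(manip.sense()['ft_force'],manip.sense()['eef_pos'])
i=s['img'][250:300,300:350,::-1];cv2.imwrite('pics/s6z.png',cv2.convertScaleAbs(cv2.resize(i,None,fx=12,fy=12,interpolation=cv2.INTER_CUBIC),alpha=2))
```

```text
[ 0.60621577 -0.01112837  0.10207352]
[ -4.9584181   -2.15414674 -13.62871762] [ 0.58813716 -0.01277424  0.25625178]
```

View pics/s6z.png

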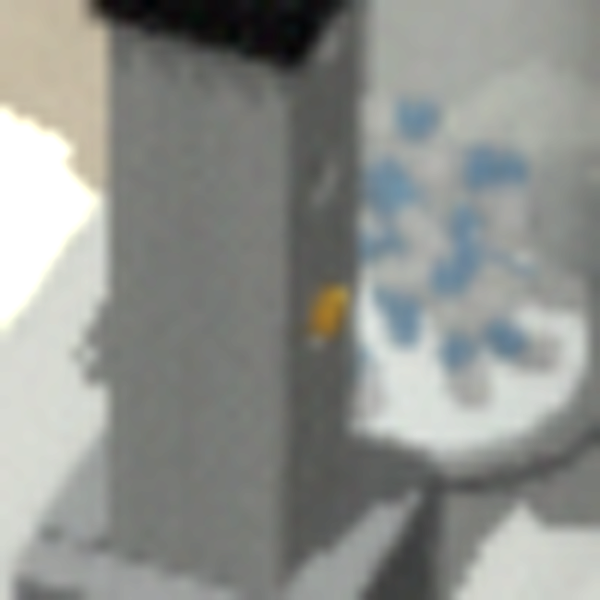

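Emit:
jog_arm(delta_pos=[[-0.0005,0,0.0006],[-0.0005,0,0.0012],[-0.0005,0,0.0015]], dr=[[0,0,0],[0,0,0],[0,0,0]])

```text
time_s: 6.5
eef_pos: [0.5882, -0.0128, 0.2561]
orientation: [3.112, 0.425, 0.003]
ft_force: [-3.6, -1.2, -2.3]
grip_width: 0.0285
```

Emit:
jog_arm(delta_pos=[[0,0,0],[0,0,0],[0,0,0],[0,0,0]], dr=[[0,0,0],[0,0,0],[0,0,0],[0,0,0]], claw=0.06)

```text
time_s: 6.83
eef_pos: [0.5883, -0.0127, 0.2558]
orientation: [3.113, 0.425, 0.003]
ft_force: [0.3, 0.7, -0.4]
grip_width: 0.0516
```

Emit:
jog_arm(delta_pos=[[0,0,-0.02],[0,0,-0.05],[0,0,-0.08],[0,0,-0.1],[-0.03,-0.02,-0.1],[-0.06,-0.05,-0.1],[-0.08,-0.08,-0.1],[-0.08,-0.11,-0.1]], dr=[[0,0,0],[0,0,0],[0,0,0],[0,0,0],[0,0,0],[0,0,0],[0,0,0],[0,0,0]], claw=0.094)

```text
time_s: 7.5
eef_pos: [0.4788, 0.0719, 0.3564]
orientation: [3.113, 0.423, 0.004]
ft_force: [1.8, -0.1, 0.6]
grip_width: 0.0939
```

Run:
```python
from h import *
manip.capture('scene')
s=cap('scene','pics/s7.png');t=cap('top','pics/t7.png')
print(manip.sense()['ft_force'],manip.sense()['eef_pos'])
i=s['img'][170:310,290:410,::-1];cv2.imwrite('pics/s7z.png',cv2.convertScaleAbs(cv2.resize(i,None,fx=4,fy=4,interpolation=cv2.INTER_CUBIC),alpha=2))
```

```text
[ 0.18515799 -0.89481833 -0.14504579] [0.48095151 0.07295731 0.35603402]
```

View pics/s7z.png

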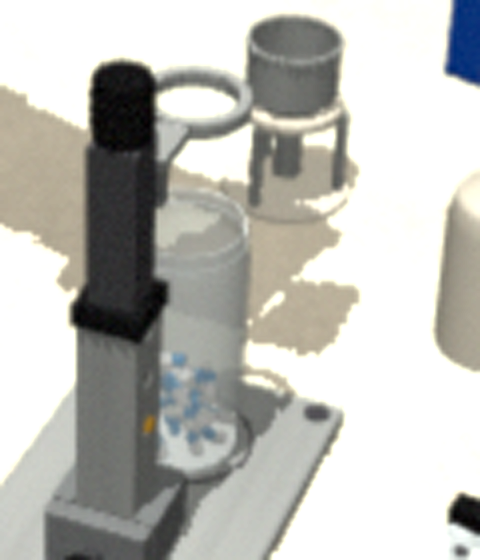

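View pics/t7.png

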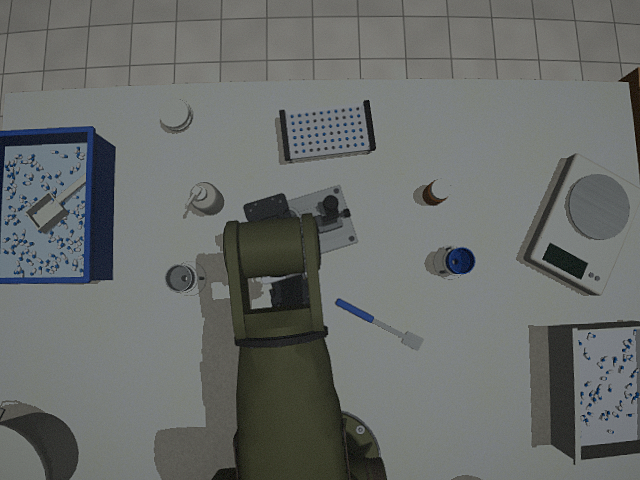

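Run:
```python
from h import *
t=cap('top');s=cap('scene')
cv2.imwrite('pics/t8z.png',cv2.convertScaleAbs(cv2.resize(t['img'][250:310,150:220,::-1],None,fx=8,fy=8,interpolation=cv2.INTER_CUBIC),alpha=1.4))
cv2.imwrite('pics/s8z.png',cv2.convertScaleAbs(cv2.resize(s['img'][165:235,330:400,::-1],None,fx=8,fy=8,interpolation=cv2.INTER_CUBIC),alpha=1.4))
```

```text
(no output)
```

View pics/t8z.png

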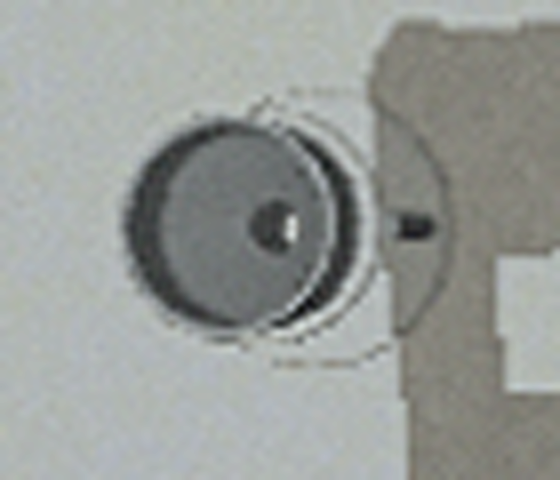

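View pics/s8z.png

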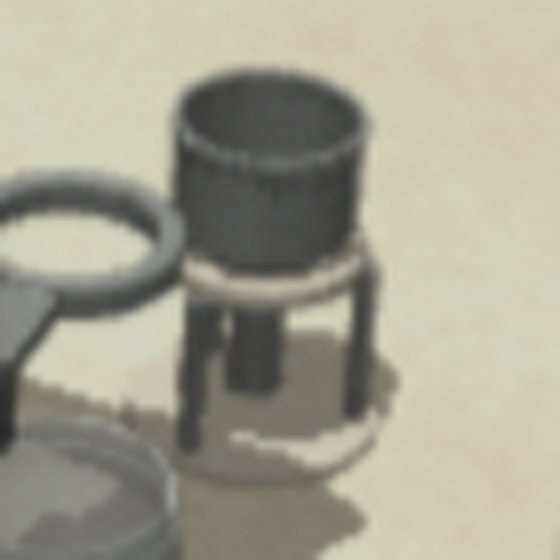

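Run:
```python
from h import *
t=cap('top');s=cap('scene')
print(onz(t,(178.9,278.1),.116),onz(t,(189.6,278.4),.004))
print(onz(s,(364-.8,179.4-1.5),.116), tri([(t,(178.9,278.1)),(s,(363.2,177.9))]))
plan((.454,.321,.20),15.5)
```

```text
[0.45025612 0.32760158 0.116     ] [0.45080392 0.32975893 0.004     ]
[0.45145442 0.32902604 0.116     ] [0.45094566 0.32819558 0.11602692]
at [0.4818 0.071  0.3549] yaw 15.5 tilt [-0. -0. -1.]
d [ 0.04   -0.2483  0.1549] dr [0. 0. 0.] len 0.295
```

Emit:
jog_arm(delta_pos=[[0.005,-0.03,0.01],[0.01,-0.065,0.03],[0.016,-0.1,0.05],[0.022,-0.14,0.07],[0.028,-0.18,0.1],[0.034,-0.22,0.12],[0.038,-0.245,0.14],[0.039,-0.256,0.155],[0.039,-0.256,0.165],[0.039,-0.256,0.165],[0.039,-0.256,0.165]], dr=[[0,0,0],[0,0,0],[0,0,0],[0,0,0],[0,0,0],[0,0,0],[0,0,0],[0,0,0],[0,0,0],[0,0,0],[0,0,0]], claw=0.094)

```text
time_s: 8.77
eef_pos: [0.451, 0.3277, 0.1902]
orientation: [3.113, 0.423, -0.001]
ft_force: [-0.2, -0.1, 0.3]
grip_width: 0.0937
```

Run:
```python
from h import *
manip.capture('scene')
plan((.451,.328,.084),15.5)
s=cap('scene','pics/s9.png')
cv2.imwrite('pics/s9z.png',cv2.convertScaleAbs(cv2.resize(s['img'][105:245,320:470,::-1],None,fx=4,fy=4,interpolation=cv2.INTER_CUBIC),alpha=1.4))
```

```text
at [0.4513 0.3278 0.1911] yaw 15.5 tilt [ 0.001  0.    -1.   ]
d [-0.0003 -0.0003  0.1071] dr [-0.  -0.1 -0. ] len 0.107
```

View pics/s9z.png

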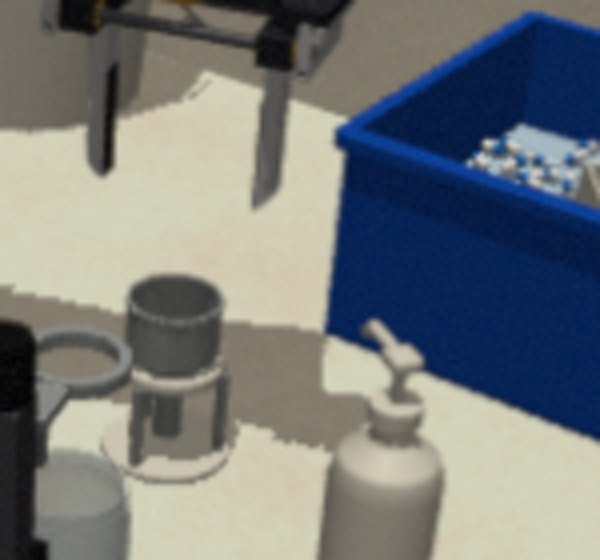

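Emit:
jog_arm(delta_pos=[[0,0,0.02],[0,0,0.04],[0,0,0.06],[0,0,0.075],[0,0,0.09],[0,0,0.1],[0,0,0.106],[0,0,0.106],[0,0,0.106]], dr=[[0,0,0],[0,0,0],[0,0,0],[0,0,0],[0,0,0],[0,0,0],[0,0,0],[0,0,0],[0,0,0]])

```text
time_s: 9.62
eef_pos: [0.4508, 0.3287, 0.085]
orientation: [-3.112, -0.424, -0.001]
ft_force: [0.3, 0.2, 0.1]
grip_width: 0.0937
```

Emit:
jog_arm(delta_pos=[[0,0,0],[0,0,0],[0,0,0],[0,0,0],[0,0,0],[0,0,0]], dr=[[0,0,0],[0,0,0],[0,0,0],[0,0,0],[0,0,0],[0,0,0]], claw=0.045)

```text
time_s: 10.12
eef_pos: [0.4508, 0.3289, 0.0846]
orientation: [-3.112, -0.425, -0.002]
ft_force: [1.2, -0.6, 4.8]
grip_width: 0.0602
```

Run:
```python
from h import *
manip.capture('scene')
s=cap('scene','pics/s10.png')
st=manip.sense();print(st['eef_pos'],st['ft_force'],st['grip_width'])
cv2.imwrite('pics/s10z.png',cv2.convertScaleAbs(cv2.resize(s['img'][105:245,320:470,::-1],None,fx=4,fy=4,interpolation=cv2.INTER_CUBIC),alpha=1.4))
```

```text
[0.45073086 0.32891576 0.08473182] [ 1.4330349  -1.84032464  5.23119652] 0.06040412163597313
```

View pics/s10z.png

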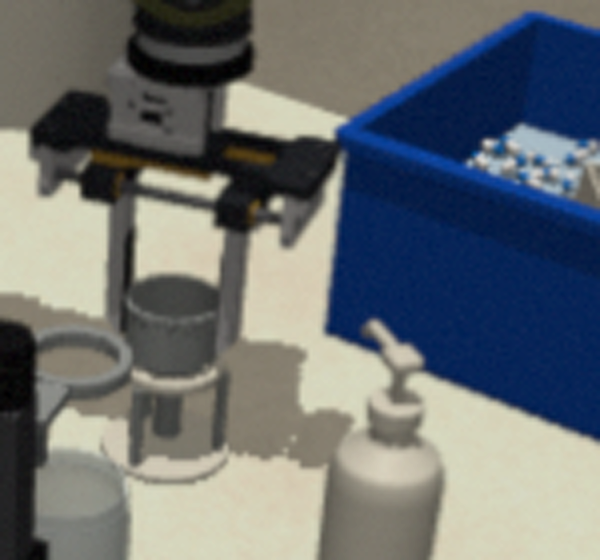

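Emit:
jog_arm(delta_pos=[[0,0,-0.01],[0,0,-0.03],[0,0,-0.06],[0,0,-0.1],[0,0,-0.14],[0,0,-0.18],[0,0,-0.215],[0,0,-0.235],[0,0,-0.24],[0,0,-0.24]], dr=[[0,0,0],[0,0,0],[0,0,0],[0,0,0],[0,0,0],[0,0,0],[0,0,0],[0,0,0],[0,0,0],[0,0,0]])

```text
time_s: 11.05
eef_pos: [0.4502, 0.3288, 0.3246]
orientation: [-3.112, -0.425, -0.001]
ft_force: [0.1, 0.2, -5.1]
grip_width: 0.0603
```

Run:
```python
from h import *
manip.capture('scene');manip.capture('scene')
s=cap('scene','pics/s11.png');t=cap('top','pics/t11.png')
st=manip.sense();print(st['eef_pos'],st['ft_force'],st['grip_width'])
cv2.imwrite('pics/s11z.png',cv2.convertScaleAbs(cv2.resize(s['img'][90:210,300:430,::-1],None,fx=6,fy=6,interpolation=cv2.INTER_CUBIC)[:600],alpha=1.4))
cv2.imwrite('pics/t11z.png',cv2.convertScaleAbs(cv2.resize(t['img'][180:270,250:370,::-1],None,fx=6,fy=6,interpolation=cv2.INTER_CUBIC),alpha=1.4))
```

```text
[0.44989119 0.3285017  0.32196956] [ 0.28100064  0.03539467 -5.24236062] 0.06076927614528361
```

View pics/s11z.png

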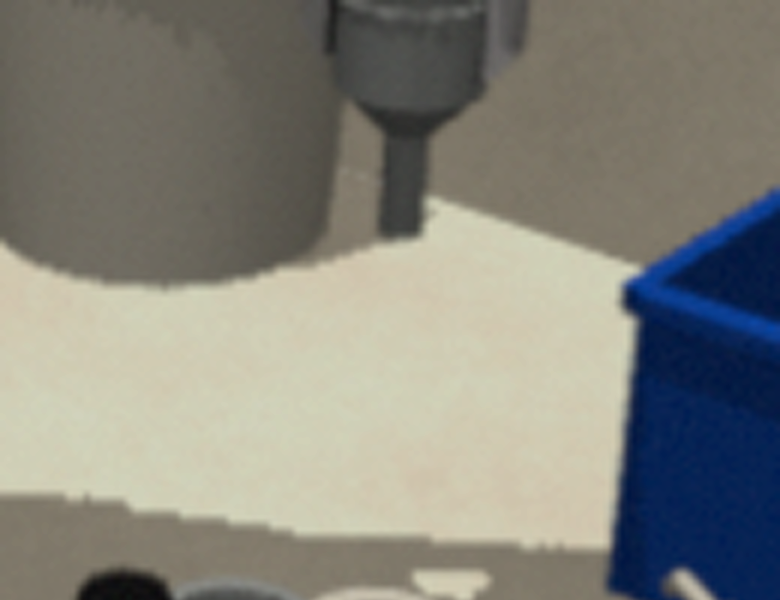

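View pics/t11z.png

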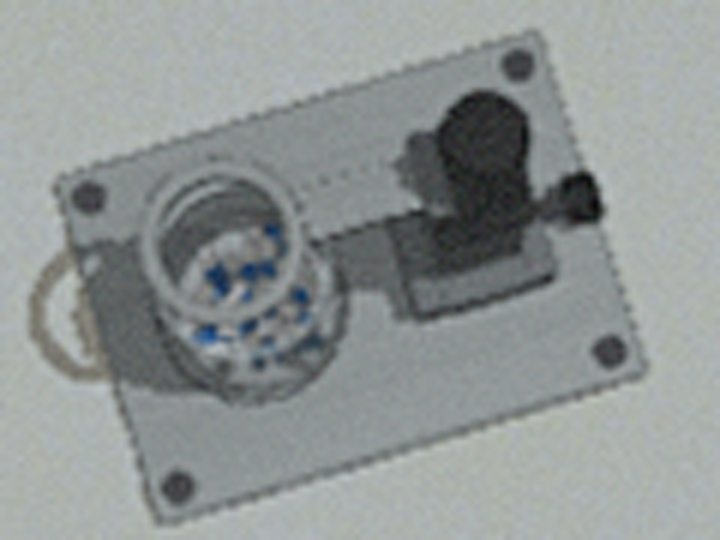

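Run:
```python
from h import *
s=cap('scene');t=cap('top')
st=manip.sense();e=st['eef_pos']
print('spout',proj(s,e-[0,0,.069])+[.8,1.5])
cv2.imwrite('pics/s12z.png',cv2.convertScaleAbs(cv2.resize(s['img'][175:235,300:370,::-1],None,fx=9,fy=9,interpolation=cv2.INTER_CUBIC),alpha=1.6))
for z in(.229,.232,.235): print(onz(t,(286.8,220.3),z))
print(onz(t,(330.8,202.5),.293))
```

```text
spout [366.8880634  128.22784051]
[0.56152924 0.07647432 0.229     ]
[0.56116834 0.07631836 0.232     ]
[0.56080743 0.0761624  0.235     ]
[ 0.58641534 -0.01223432  0.293     ]
```

View pics/s12z.png

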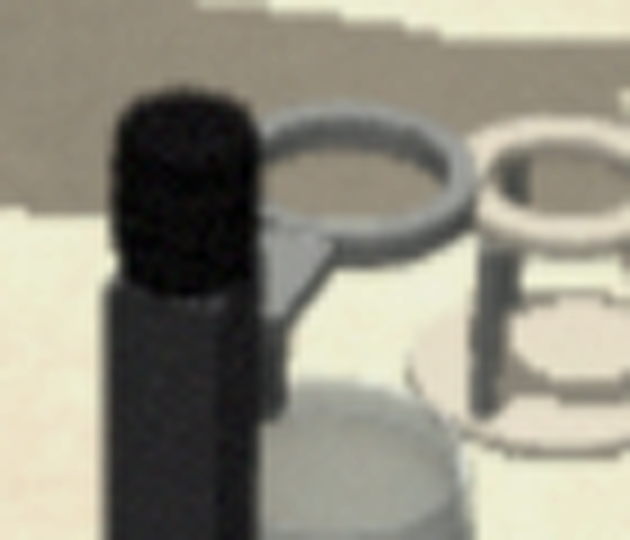

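Run:
```python
from h import *
s=cap('scene');t=cap('top')
k=(336.6,192.6)
print(tri([(t,(286.8,220.3)),(s,k)]))
for z in(.229,.232,.235): print(onz(s,k,z))
kt=(300+185/9-.8,175+125/9-1.5)
print('knob',tri([(t,(330.8,202.5)),(s,kt)]))
plan((.5625,.076,.325),15.5)
```

```text
[0.56038305 0.07565486 0.23224262]
[0.55654656 0.07916447 0.229     ]
[0.55952274 0.07517004 0.232     ]
[0.56249892 0.07117562 0.235     ]
knob [ 0.58650902 -0.0120886   0.29338459]
at [0.4502 0.3287 0.3234] yaw 15.5 tilt [-0.001 -0.001 -1.   ]
d [ 0.0404  0.2735 -0.0016] dr [0.  0.1 0. ] len 0.277
```

Emit:
jog_arm(delta_pos=[[0.003,0.02,-0.002],[0.007,0.05,-0.002],[0.012,0.08,-0.002],[0.017,0.115,-0.002],[0.022,0.15,-0.002],[0.027,0.185,-0.002],[0.032,0.215,-0.002],[0.036,0.24,-0.002],[0.039,0.26,-0.002],[0.0405,0.27,-0.002],[0.0405,0.2735,-0.002],[0.0405,0.2735,-0.002]], dr=[[0,0,0],[0,0,0],[0,0,0],[0,0,0],[0,0,0],[0,0,0],[0,0,0],[0,0,0],[0,0,0],[0,0,0],[0,0,0],[0,0,0]])

```text
time_s: 12.45
eef_pos: [0.5626, 0.0761, 0.3259]
orientation: [-3.113, -0.424, 0.001]
ft_force: [-0.1, 0.5, -5.4]
grip_width: 0.0603
```

Run:
```python
from h import *
manip.capture('scene');manip.capture('scene')
s=cap('scene','pics/s13.png')
plan((.5625,.0757,.285),15.5)
st=manip.sense();print(st['ft_force'])
cv2.imwrite('pics/s13z.png',cv2.convertScaleAbs(cv2.resize(s['img'][145:235,295:375,::-1],None,fx=7,fy=7,interpolation=cv2.INTER_CUBIC)[:600],alpha=1.6))
```

```text
at [0.5623 0.0772 0.3262] yaw 15.6 tilt [ 0.  0. -1.]
d [-0.0002  0.0015  0.0412] dr [-0.  -0.   0.1] len 0.041
[-0.19326411 -0.39866188 -4.56300128]
```

View pics/s13z.png

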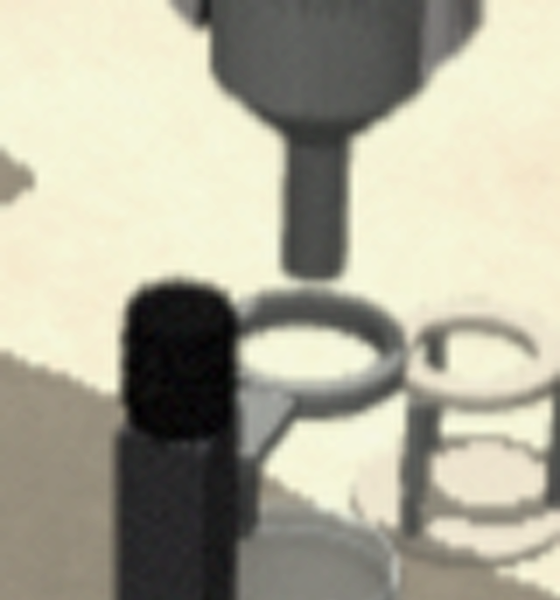

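Run:
```python
from h import *
s=cap('scene')
e=manip.sense()['eef_pos']
g=cv2.cvtColor(s['img'],cv2.COLOR_RGB2GRAY)
c0=g[175:215,322:362]; c=cv2.resize(c0,None,fx=8,fy=8,interpolation=cv2.INTER_CUBIC)
m=(c>115).astype(np.uint8)
n,l,stt,cen=cv2.connectedComponentsWithStats(m); 
# component at ring hole ~ full px (338.5,195)
k=l[int((195.5-175)*8),int((338.5-322)*8)];print(k,stt[k])
mm=(l==k).astype(np.uint8);ct=max(cv2.findContours(mm,0,1)[0],key=len)[:,0,:]/8.+[322-.44,175-.44]
# synth predicted inner circle outline of ring top face at best guess, compare extents
print('right',ct[:,0].max(),'top',ct[:,1].min(),ct[ct[:,1].argmin()],'bot',ct[:,1].max(),ct[ct[:,1].argmax()])
for cx,cy in((.5604,.0757),(.562,.0762),(.5625,.0757),(.56,.075)):
  z=.232
  a=np.linspace(0,6.28,200)
  T=np.array([proj(s,(cx+.022*np.cos(q),cy+.022*np.sin(q),z)) for q in a])+[.8,1.5]
  B=np.array([proj(s,(cx+.022*np.cos(q),cy+.022*np.sin(q),z-.01)) for q in a])+[.8,1.5]
  print((cx,cy),'R',T[:,0].max(),B[:,0].max(),'top(bottom face)',B[:,1].min(),B[B[:,1].argmin()],'bot(top face)',T[:,1].max(),T[T[:,1].argmax()])
cv2.imwrite('pics/m.png',np.hstack([c,mm*255]))
```

```text
3 [  60  135  155   65 7832]
right 348.31 top 191.435 [336.185 191.435] bot 199.435 [336.31  199.435]
(0.5604, 0.0757) R 349.0652735670217 348.8416300643357 top(bottom face) 192.7467900424803 [337.29059388 192.74679004] bot(top face) 200.0228318510311 [338.55937543 200.02283185]
(0.562, 0.0762) R 349.8671753694629 349.63908547495345 top(bottom face) 192.91638914358765 [338.06966107 192.91638914] bot(top face) 200.2025444821997 [339.36974974 200.20254448]
(0.5625, 0.0757) R 349.9188740731745 349.6903689135459 top(bottom face) 193.09714100497246 [338.1140683 193.097141 ] bot(top face) 200.39443162379385 [339.41659946 200.39443162]
(0.56, 0.075) R 348.6902061515878 348.46853183114797 top(bottom face) 192.81615577386847 [336.92112252 192.81615577] bot(top face) 200.0966385973619 [338.17562057 200.0966386 ]
```

View pics/m.png

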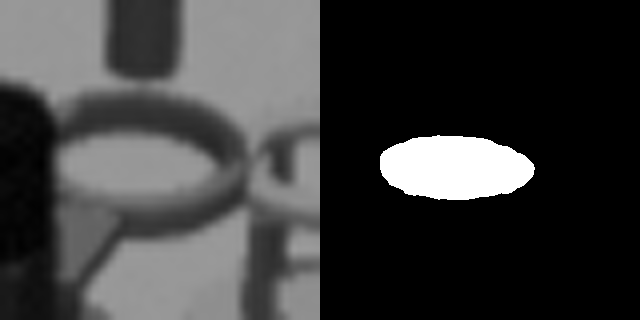

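Run:
```python
from h import *
s=cap('scene')
st=manip.sense();e=st['eef_pos']; print(e)
print('pred spout axis no corr',proj(s,e-[0,0,.069]),proj(s,e-[0,0,.055]))
g=cv2.cvtColor(s['img'],cv2.COLOR_RGB2GRAY)
for r in (170,174,178,181):
    row=cv2.resize(g[r:r+1,325:355],None,fx=8,fy=1,interpolation=cv2.INTER_CUBIC)[0].astype(int)
    d=np.where(row<90)[0]; print(r,325+d.min()/8-.44,325+d.max()/8-.44,(d.min()+d.max())/16+325-.44)
for cx,cy in((.56,.075),(.559,.075),(.561,.075)):
  for dz in (0,):
    z=.232
    T=np.array([proj(s,(cx+.022*np.cos(q),cy+.022*np.sin(q),z)) for q in np.linspace(0,6.28,200)])
    print(cx,cy,T[:,0].max(),T[:,1].max())
```

```text
[0.56238176 0.07709395 0.32629471]
pred spout axis no corr [338.77964315 181.54766924] [339.0262046  175.24051688]
170 335.435 344.06 339.7475
174 335.06 344.06 339.56
178 335.185 343.935 339.56
181 334.935 343.685 339.31
0.56 0.075 347.8902061515878 198.5966385973619
0.559 0.075 347.48439007651467 198.41988427621894
0.561 0.075 348.2963978844929 198.77356729472763
```

Emit:
jog_arm(delta_pos=[[-0.0023,0.0008,0.005],[-0.0023,0.0008,0.015],[-0.0023,0.0008,0.025],[-0.0023,0.0008,0.035],[-0.0023,0.0008,0.045],[-0.0023,0.0008,0.053],[-0.0023,0.0008,0.06],[-0.0023,0.0008,0.064],[-0.0023,0.0008,0.064],[-0.0023,0.0008,0.064]], dr=[[0,0,0],[0,0,0],[0,0,0],[0,0,0],[0,0,0],[0,0,0],[0,0,0],[0,0,0],[0,0,0],[0,0,0]])

```text
time_s: 13.53
eef_pos: [0.5607, 0.0747, 0.2623]
orientation: [3.113, 0.425, 0.0]
ft_force: [0.0, 0.0, -4.2]
grip_width: 0.0601
```

Run:
```python
from h import *
manip.capture('scene')
s=cap('scene','pics/s14.png')
st=manip.sense();print(st['eef_pos'],st['ft_force'],st['grip_width'])
cv2.imwrite('pics/s14z.png',cv2.convertScaleAbs(cv2.resize(s['img'][165:245,295:375,::-1],None,fx=7,fy=7,interpolation=cv2.INTER_CUBIC)[:600],alpha=1.6))
```

```text
[0.56083527 0.07475408 0.26268303] [ 0.03048587 -0.9206403  -5.15953227] 0.06028286978928152
```

View pics/s14z.png

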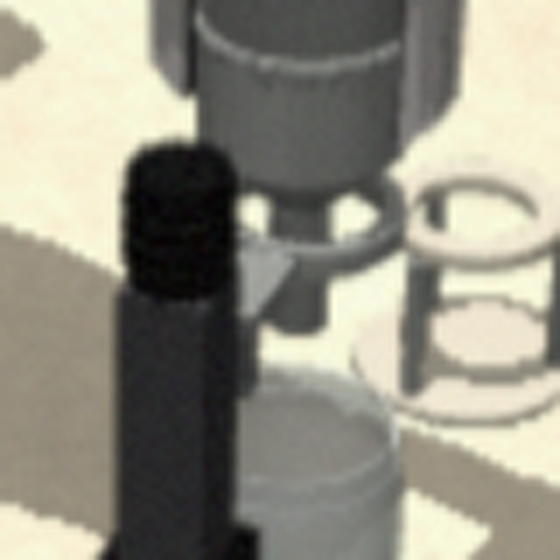

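Emit:
jog_arm(delta_pos=[[-0.0004,-0.0008,0.0015],[-0.0004,-0.0008,0.003],[-0.0004,-0.0008,0.0045],[-0.0004,-0.0008,0.006],[-0.0004,-0.0008,0.0075],[-0.0004,-0.0008,0.009],[-0.0004,-0.0008,0.01],[-0.0004,-0.0008,0.01]], dr=[[0,0,0],[0,0,0],[0,0,0],[0,0,0],[0,0,0],[0,0,0],[0,0,0],[0,0,0]])

```text
time_s: 14.3
eef_pos: [0.56, 0.0754, 0.2519]
orientation: [-3.113, -0.425, 0.0]
ft_force: [-0.6, -0.5, -4.1]
grip_width: 0.0608
```

Emit:
jog_arm(delta_pos=[[0,0,0.0005],[0,0,0.001],[0,0,0.001]], dr=[[0,0,0],[0,0,0],[0,0,0]])

```text
time_s: 14.55
eef_pos: [0.5601, 0.0754, 0.2512]
orientation: [3.113, 0.425, 0.001]
ft_force: [0.7, 0.5, -2.9]
grip_width: 0.0606
```

Emit:
jog_arm(delta_pos=[[0,0,0.0004],[0,0,0.0008],[0,0,0.0008]], dr=[[0,0,0],[0,0,0],[0,0,0]])

```text
time_s: 14.8
eef_pos: [0.5601, 0.0754, 0.2504]
orientation: [-3.113, -0.425, -0.001]
ft_force: [0.9, 0.5, -2.9]
grip_width: 0.0603
```

Emit:
jog_arm(delta_pos=[[0,0,0.0004],[0,0,0.0008],[0,0,0.0008]], dr=[[0,0,0],[0,0,0],[0,0,0]])

```text
time_s: 15.05
eef_pos: [0.5601, 0.0754, 0.2495]
orientation: [-3.113, -0.425, -0.0]
ft_force: [0.7, 0.7, -2.9]
grip_width: 0.0607
```

Emit:
jog_arm(delta_pos=[[0,0,0.0004],[0,0,0.0008],[0,0,0.0008]], dr=[[0,0,0],[0,0,0],[0,0,0]])

```text
time_s: 15.3
eef_pos: [0.56, 0.0754, 0.2486]
orientation: [-3.113, -0.425, 0.0]
ft_force: [1.1, -1.0, -2.7]
grip_width: 0.0606
```

Run:
```python
from h import *
a=[]
for _ in range(2):
    s=cap('scene'); a.append(manip.sense()['ft_force'])
print(np.array(a).round(1),manip.sense()['eef_pos'])
cv2.imwrite('pics/s15z.png',cv2.convertScaleAbs(cv2.resize(s['img'][165:245,295:375,::-1],None,fx=7,fy=7,interpolation=cv2.INTER_CUBIC)[:600],alpha=1.6))
```

```text
[[ 1.  -0.9 -2.8]
 [ 0.9 -0.5 -2.8]] [0.56004543 0.07539741 0.24869802]
```

View pics/s15z.png

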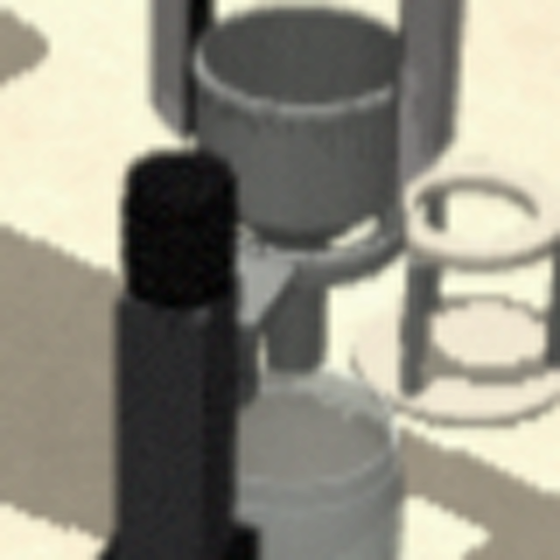

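Emit:
jog_arm(delta_pos=[[0,0,-0.002],[0,0,-0.005],[0,0,-0.008],[0,0,-0.008],[0,0,-0.008]], dr=[[0,0,0],[0,0,0],[0,0,0],[0,0,0],[0,0,0]])

```text
time_s: 15.82
eef_pos: [0.5601, 0.0754, 0.2569]
orientation: [3.113, 0.425, 0.0]
ft_force: [0.8, 0.0, -5.5]
grip_width: 0.0604
```

Run:
```python
from h import *
manip.capture('scene')
s=cap('scene','pics/s16.png');t=cap('top','pics/t16.png')
st=manip.sense();print(st['eef_pos'],st['ft_force'])
cv2.imwrite('pics/s16z.png',cv2.convertScaleAbs(cv2.resize(s['img'][170:230,305:365,::-1],None,fx=10,fy=10,interpolation=cv2.INTER_CUBIC)[:600],alpha=1.6))
cv2.imwrite('pics/s16y.png',cv2.convertScaleAbs(cv2.resize(s['img'][250:300,300:350,::-1],None,fx=10,fy=10,interpolation=cv2.INTER_CUBIC),alpha=2))
```

```text
[0.55998405 0.0754024  0.25658548] [ 0.44877416  0.71237738 -5.14553499]
```

View pics/s16z.png

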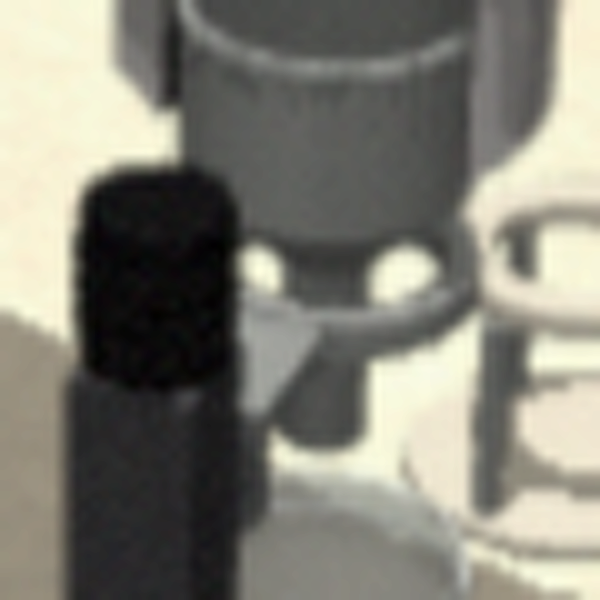

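View pics/s16y.png

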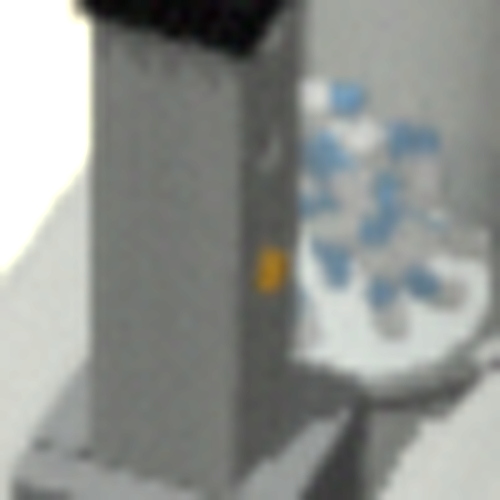

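View pics/t16.png

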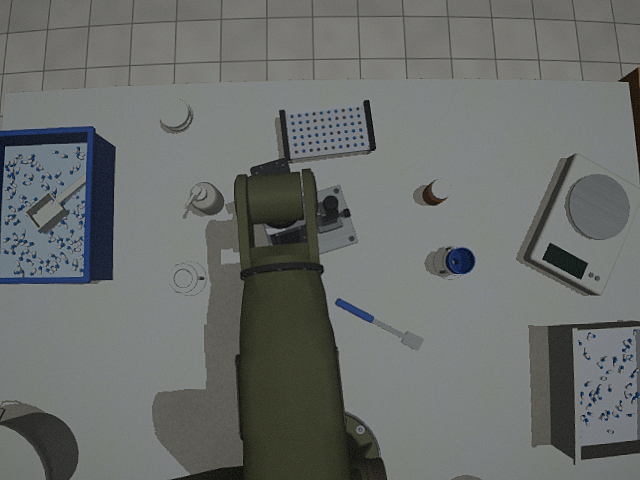

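Emit:
jog_arm(delta_pos=[[0.0012,-0.0003,0],[0.0024,-0.0006,0],[0.0024,-0.0006,0.0015],[0.0024,-0.0006,0.003],[0.0024,-0.0006,0.004],[0.0024,-0.0006,0.005],[0.0024,-0.0006,0.005]], dr=[[0,0,0],[0,0,0],[0,0,0],[0,0,0],[0,0,0],[0,0,0],[0,0,0]])

```text
time_s: 16.55
eef_pos: [0.5621, 0.0766, 0.2514]
orientation: [-3.113, -0.425, 0.001]
ft_force: [0.6, 0.2, -4.1]
grip_width: 0.0605
```

Run:
```python
from h import *
s=cap('scene')
st=manip.sense();print(st['eef_pos'],st['ft_force'])
cv2.imwrite('pics/s17z.png',cv2.convertScaleAbs(cv2.resize(s['img'][170:230,305:365,::-1],None,fx=10,fy=10,interpolation=cv2.INTER_CUBIC)[:600],alpha=1.6))
```

```text
[0.56214268 0.07661195 0.25159808] [ 0.14301107  0.41750833 -5.65727705]
```

View pics/s17z.png

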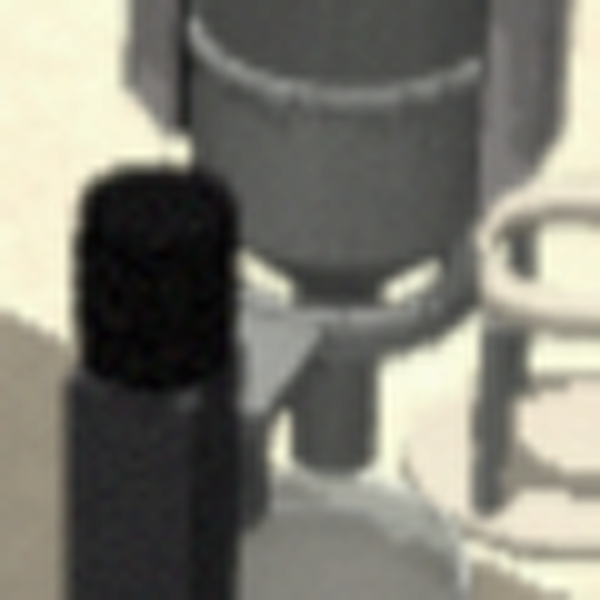

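Emit:
jog_arm(delta_pos=[[0,0,0.0006],[0,0,0.0012],[0,0,0.0012]], dr=[[0,0,0],[0,0,0],[0,0,0]])

```text
time_s: 16.85
eef_pos: [0.5622, 0.0766, 0.2504]
orientation: [-3.113, -0.425, 0.0]
ft_force: [-0.2, 0.2, -5.4]
grip_width: 0.0606
```

Emit:
jog_arm(delta_pos=[[0,0,0.0005],[0,0,0.001],[0,0,0.001]], dr=[[0,0,0],[0,0,0],[0,0,0]])

```text
time_s: 17.1
eef_pos: [0.5622, 0.0766, 0.2494]
orientation: [-3.113, -0.425, 0.0]
ft_force: [0.8, 0.0, -4.8]
grip_width: 0.0605
```

Emit:
jog_arm(delta_pos=[[0,0,0.0005],[0,0,0.001],[0,0,0.001]], dr=[[0,0,0],[0,0,0],[0,0,0]])

```text
time_s: 17.35
eef_pos: [0.5622, 0.0766, 0.2484]
orientation: [-3.113, -0.425, 0.0]
ft_force: [0.1, -0.5, -4.8]
grip_width: 0.0605
```

Emit:
jog_arm(delta_pos=[[0,0,0.0005],[0,0,0.001],[0,0,0.001]], dr=[[0,0,0],[0,0,0],[0,0,0]])

```text
time_s: 17.6
eef_pos: [0.5623, 0.0766, 0.2476]
orientation: [3.113, 0.425, 0.0]
ft_force: [0.0, -1.3, -4.1]
grip_width: 0.0603
```

Emit:
jog_arm(delta_pos=[[0,0,0.0005],[0,0,0.001],[0,0,0.001]], dr=[[0,0,0],[0,0,0],[0,0,0]])

```text
time_s: 17.85
eef_pos: [0.5623, 0.0766, 0.2468]
orientation: [3.113, 0.425, 0.001]
ft_force: [0.2, -1.0, -0.5]
grip_width: 0.0606
```

Emit:
jog_arm(delta_pos=[[0,0,0.0004],[0,0,0.0008],[0,0,0.0008]], dr=[[0,0,0],[0,0,0],[0,0,0]])

```text
time_s: 18.1
eef_pos: [0.5624, 0.0765, 0.2462]
orientation: [3.112, 0.425, 0.002]
ft_force: [0.8, -2.5, 2.7]
grip_width: 0.0606
```

Run:
```python
from h import *
s=cap('scene')
st=manip.sense();print(st['eef_pos'],st['ft_force'])
cv2.imwrite('pics/s18z.png',cv2.convertScaleAbs(cv2.resize(s['img'][170:230,305:365,::-1],None,fx=10,fy=10,interpolation=cv2.INTER_CUBIC)[:600],alpha=1.6))
```

```text
[0.56242208 0.07649176 0.24615327] [ 0.46329021 -2.17417265  3.49207866]
```

View pics/s18z.png

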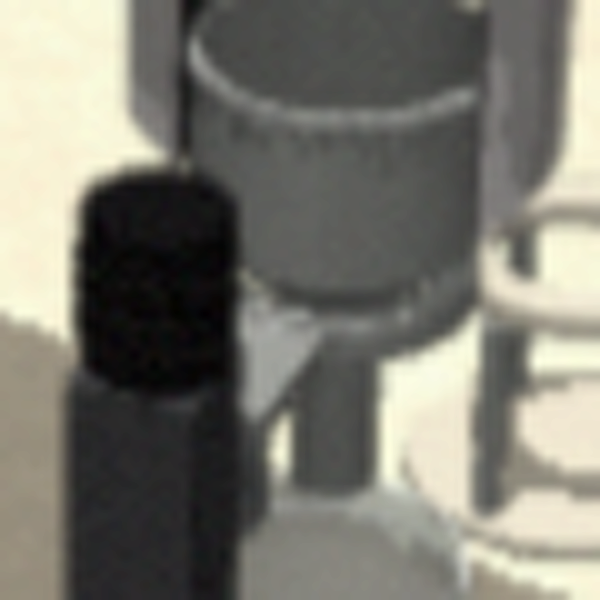

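Emit:
jog_arm(delta_pos=[[0,0.0004,0],[0,0.0008,0],[0,0.0008,0]], dr=[[0,0,0],[0,0,0],[0,0,0]])

```text
time_s: 18.4
eef_pos: [0.5625, 0.0759, 0.2458]
orientation: [-3.113, -0.425, -0.0]
ft_force: [1.8, -1.7, 3.1]
grip_width: 0.0604
```

Emit:
jog_arm(delta_pos=[[0.0003,0.0003,0],[0.0006,0.0006,0],[0.0006,0.0006,0]], dr=[[0,0,0],[0,0,0],[0,0,0]])

```text
time_s: 18.65
eef_pos: [0.5629, 0.0756, 0.2456]
orientation: [-3.112, -0.425, 0.001]
ft_force: [-3.4, 0.1, 3.1]
grip_width: 0.0603
```

Emit:
jog_arm(delta_pos=[[-0.0003,0,0],[-0.0003,0,0.0002],[-0.0003,0,0.0002]], dr=[[0,0,0],[0,0,0],[0,0,0]])

```text
time_s: 18.9
eef_pos: [0.5629, 0.0755, 0.2456]
orientation: [-3.113, -0.425, -0.0]
ft_force: [-1.2, 0.8, 2.9]
grip_width: 0.0607
```

Emit:
jog_arm(delta_pos=[[0,0,0],[0,0,0]], dr=[[0,0,0],[0,0,0]], claw=0.064)

```text
time_s: 19.07
eef_pos: [0.5629, 0.0753, 0.2452]
orientation: [3.113, 0.425, -0.0]
ft_force: [-1.0, -0.7, -0.8]
grip_width: 0.0639
```

Emit:
jog_arm(delta_pos=[[0,0,0],[0,0,0],[0,0,0],[0,0,0]], dr=[[0,0,0],[0,0,0],[0,0,0],[0,0,0]], claw=0.092)

```text
time_s: 19.4
eef_pos: [0.5629, 0.0753, 0.2455]
orientation: [3.113, 0.425, -0.0]
ft_force: [-0.3, 0.0, -0.3]
grip_width: 0.0872
```

Run:
```python
from h import *
s=cap('scene')
st=manip.sense();print(st['eef_pos'],st['ft_force'],st['grip_width'])
cv2.imwrite('pics/s19z.png',cv2.convertScaleAbs(cv2.resize(s['img'][170:230,305:365,::-1],None,fx=10,fy=10,interpolation=cv2.INTER_CUBIC)[:600],alpha=1.6))
```

```text
[0.56287507 0.07533363 0.24546297] [ 0.70131465 -0.44590434 -0.45272727] 0.0903497112265558
```

View pics/s19z.png

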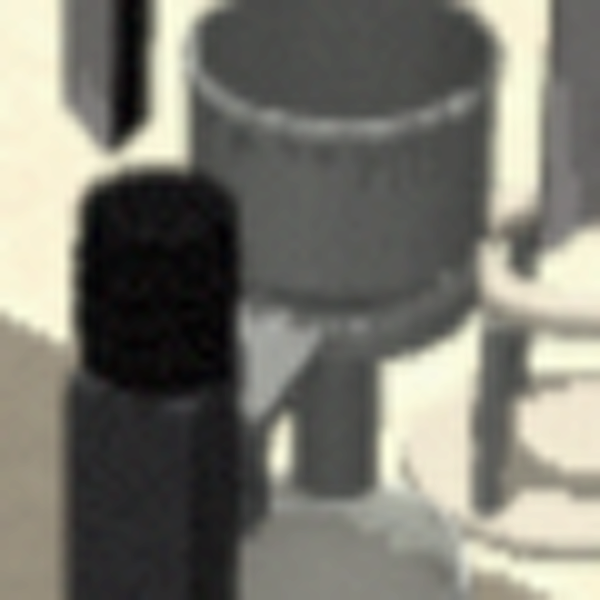

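Funnel released, seated and upright in the ring. Withdraw straight up and away.

Emit:
jog_arm(delta_pos=[[0,0,-0.01],[0,0,-0.03],[0,0,-0.06],[0,0,-0.09],[0,0,-0.12],[0,-0.03,-0.13],[0,-0.06,-0.13],[-0.03,-0.1,-0.13],[-0.06,-0.14,-0.13],[-0.09,-0.17,-0.13],[-0.12,-0.2,-0.13],[-0.12,-0.2,-0.13]], dr=[[0,0,0],[0,0,0],[0,0,0],[0,0,0],[0,0,0],[0,0,0],[0,0,0],[0,0,0],[0,0,0],[0,0,0],[0,0,0],[0,0,0]], claw=0.094)

```text
time_s: 20.45
eef_pos: [0.3904, 0.2374, 0.377]
orientation: [-3.111, -0.428, -0.003]
ft_force: [0.1, 0.1, -0.3]
grip_width: 0.0942
```

Run:
```python
from h import *
manip.capture('scene');manip.capture('scene')
s=cap('scene','pics/s20.png');t=cap('top','pics/t20.png')
a=cv2.convertScaleAbs(cv2.resize(s['img'][170:310,285:385,::-1],None,fx=4,fy=4,interpolation=cv2.INTER_CUBIC),alpha=1.7)
b=cv2.convertScaleAbs(cv2.resize(t['img'][180:270,250:350,::-1],None,fx=4,fy=4,interpolation=cv2.INTER_CUBIC),alpha=1.4)
o=np.zeros((560,800,3),np.uint8);o[:,:400]=a;o[:360,400:]=b
cv2.imwrite('pics/f.png',o)
```

```text
(no output)
```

View pics/f.png

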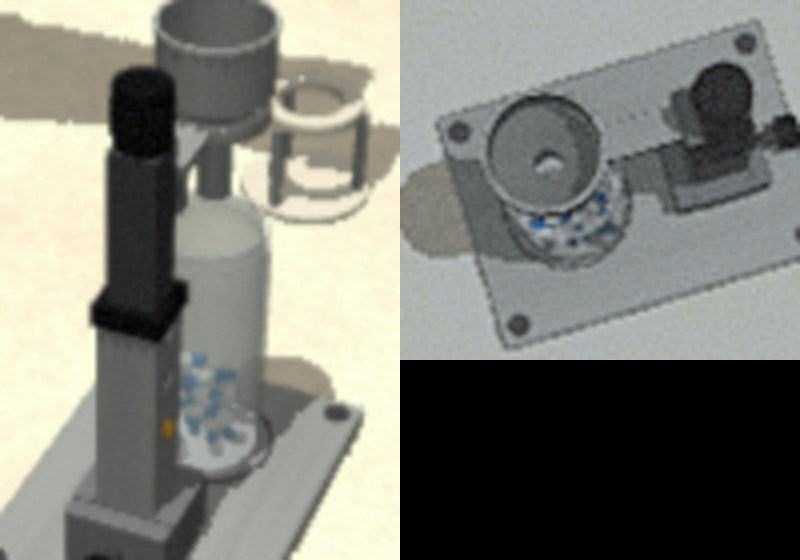

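View pics/s20.png

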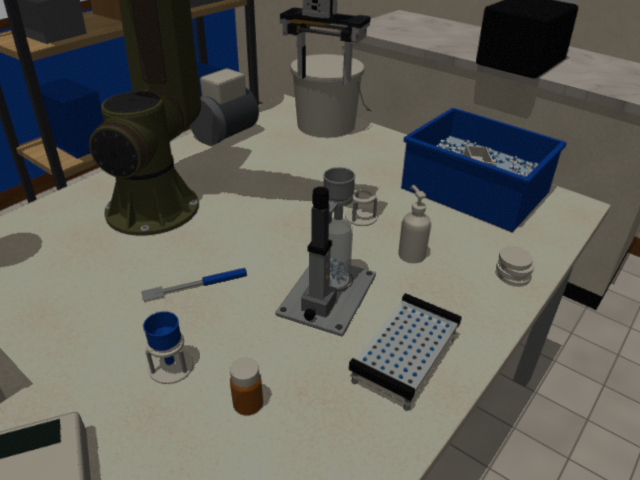

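```bash
python3 -c "
from bench import manip
print(manip.hand_in()); print(manip.sense()['time_s'])"
```

```text
the job is handed in; nothing more can be done
None
the job is handed in; nothing more can be done
```

The job is handed in. The mast is up with its button out through the lowest hole, and the steel funnel sits released and upright in the stand's ring. It took just over 20 s.

- **Raising the mast:** I gripped the knob and pulled up slowly, about 28 mm. The arm then stopped rising and the pull went from about 8 N to 16 N, and the camera showed the brass button in the lowest hole. I eased the load off before letting go.
- **Placing the funnel:** My first lowering was about 2 mm off-centre and touched the ring early. It pushed the mast down about 3 mm, which is about the whole of the button's play. I lifted off, re-centred and lowered again. At the second contact the ring carried about 8 N, and I released the funnel after nudging it sideways until the side force was small.
- **Last pictures:** Both views show the funnel in the ring and the spout over the jar's mouth, about 20 mm clear by my estimate. The scene view shows the brass still in the first hole. The jar, blue funnel, pump bottle and amber jar look unmoved, and the arm is clear of everything.
- **Checks that disagreed:** The two cameras disagreed by up to about 5 mm on horizontal positions, so I did the final centring from the force readings and the direct view. The button, seating and spout clearance were judged by eye; I took no final measurement of them.

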